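# Cover the finished test tubes and hold the UV lamp over them for reading

## Robot

A 6-joint arm with a two-finger parallel gripper is mounted at the origin on the work surface. World frame = base frame: x ahead of the robot, y to its left, z up, the work surface at z = 0. Lengths are in mm, angles in rad, forces in N, time in s.
With the tool pointing down it reaches from about 350 to 875 mm from the base axis. Payload 4.2 kg.
Tool frame: the origin (TCP) lies at the very end of the fingers, on their centre line; the grasp point (between the pads) lies 19 mm behind it; z points along the fingers, y is the line along which they close (so a half turn about z gives the same grasp; the last joint's range is limited). The gripper opens to 85 mm and grips with 20 to 120 N. Pads are 22 mm wide; open, the fingers measure 114 mm over their backs; the gripper's body (76 mm by 85 mm) begins 54 mm behind the grasp point. The pads swing forward as they close: fully open they stand 13 mm farther back than shut.
Start: joints at [1.415, 0.385, 0.008, 0, -1.194, -0.259], TCP at [251.846, 571.99, 231.312] pointing down, gripper open.
Joint ranges: [-3.14, 3.14], [-1.21, 2.06], [-1.07, 1.41], [-3.16, 2.05], [-2.99, -0.16], [-3.1, 3.1]. Speed limits (rad/s): [2.79, 2.79, 3.14, 3.14, 3.14, 3.14].

## Interface

Orientations are given as a unit quaternion [x, y, z, w].
In Python, from bench import monitor, get_image, camera_info, job_done gives the robot as it stands.
- The arm moves only by the tool send_rows, never from a script. Its argument "series" is a list of rows, each a list of 3 entries, a list of its own where there are three numbers: the shift along the tool's x, y, z in mm, then the turn, a rotation vector about the tool's x, y, z in rad, then the finger opening in mm, from 0 to 85.4. A call has 1 to 8 rows; each row shifts and turns the commanded pose from where the row before left it, along the tool's axes as they then stand; what a row does not reach is not made up. A row lasts 1/10 s, in which the tool goes at most 50 mm and 8.59 degrees, less where a joint would pass 70% of its speed; a pose out of reach is approached as far as the arm can. A call with a gripper value outside its range is refused whole. The fingers move at their own pace and stop on an object; the grip force is fixed at half the most. Time passes only in rows, so rows that do not move let the fingers close. It gives the time, the measured TCP pose, the force, the opening and the grip force at its end, in the units of the state.
- monitor.read_state(): the state, without advancing time (a new reading comes with each control period).
- get_image(name): name is "side" or "top" or "wrist"; returns the picture (384x512x3 uint8, red, green, blue); there is no depth.
- camera_info(name): a dict with "intrinsics" (3x3 intrinsics, pixels), "dist_coeffs" ([k1, k2, p1, p2, k3] as OpenCV has them; the pictures are not rectified), "R" (3x3) and "t" (3): a world point X has camera coordinates R X + t. Camera axes: x right, y down, z forward; pixel columns grow to the right and rows downward; lengths in mm; the calibration is good to about 2 mm. A picture is of the moment at which its call begins: read the wrist's pose just before it. camera_info takes no time and is no camera call; for the wrist camera it gives the pose at the moment of the call.
- job_done(): hands the job in; it is judged then, once.
The state is a dict: "clock": time; "joints": joint angles; "joint_vel": joint speeds; "joint_efforts": joint torques, N m; "position": TCP position; "ee_rot": TCP orientation; "contact_force": force on the tool from outside, world axes, zero at the start; "wrist_torque": the same for the moment, N m; "gripper_width": finger opening in mm; "grasp_force": force on a finger pad.
Only numpy, scipy, OpenCV 4.12 (cv2) and the standard library are available. Lean on these libraries where they do the work, as an engineer would, in place of code of your own. Each camera call takes 0.05 s, during which the arm holds its last target. There are 200 camera calls.

## Task

The strip tubes in the small rack are ready to be read. Take the clear cover plate off the empty spare rack and lay it gently, flat and square, on the rack that holds the tubes, so that the caps are covered; then lift the hand-held UV lamp, carry it over the things on the bench, and hold it level about 2 cm above the cover, centred on the rack and lengthwise along it, never touching the cover. Finish while holding the lamp motionless there, do not put it down; leave both racks and everything else on the bench where they stand.

Things in the scene. Friction and masses are not known exactly. Their poses are not given: they have to be found in the camera images.
- tube_rack: The small slate-blue rack holding 4 rows of 8 white-capped 0.2 mL strip tubes, 94 mm long (its x), 58 mm wide (its y), 30 mm high, loose, 0.15 kg, in front of the robot. Origin: centre of its underside, on the bench; z up. A flat raised rim, 3 mm thick, runs all round its top at 30 mm; the tube caps lie 3 mm below the rim. It stays where it stands.
- rim (a point): Centre of the rim plane of the rack with the tubes, 30 mm above that rack's origin: the cover's underside rests at this height.
- spare_rack: A second small slate-blue rack of the same shape and size (94 x 58 x 30 mm, rim at 30 mm) without tubes, only holes; the cover plate lies on it at the start. It stands to the left or the right of the tube rack, the lamp on the other side. Origin: centre of its underside; x along its length, z up.
- cover: The flat cover plate: clear acrylic with bright aluminium edge strips down its two long sides, 100 mm long (its x), 64 mm wide (its y), 6 mm thick, about 0.06 kg, rigid. Origin: centre of its underside; z up. At the start it lies on the spare rack, its underside 30 mm above the bench, overhanging the rack by 3 mm all round, so it can be gripped from above across its 64 mm width.
- cover_top (a point): Centre of the cover plate's upper face, 6 mm above the cover's origin.
- lamp: Hand-held battery UV lamp standing on its four feet, window down: grey box housing 180 mm long (its x), 66 mm wide (its y), top 48 mm above the feet, black carrying handle along the top; about 0.42 kg, balanced about its centre. Origin: centre of its underside, at the bottom of the feet; z up. Stands left or right of the tube rack, on the side away from the spare rack.
- lamp_handle (a point): Centre of the lamp's handle, 80 mm above the lamp's origin. A bar along the lamp's x, 120 mm long, 22 mm wide, 20 mm thick (70 to 90 mm above the feet), on two pillars 50 mm either side of the centre; 22 mm of free space lies between the bar and the housing.
- tall_rack: Bystander: green rack of two rows of 15 mL screw-cap tubes, 122 x 54 mm, 119 mm high over the caps, standing between the tube rack and the lamp or the spare rack. Origin: centre of its underside; x along its length.
- bottle: Bystander: clear 250 mL bottle with a blue screw cap, 70 mm in diameter, 140 mm high, standing on the other side of the tube rack from the tall green rack. Origin: centre of its underside.
- small_bottle: Bystander: brown glass bottle, 56 mm in diameter, 100 mm high, at the back of the bench. Origin: centre of its underside.
- tip_box: Bystander: grey box of pipette tips, 84 x 120 mm, 52 mm high, at the back of the bench. Origin: centre of its underside.
- micro_rack: Bystander: green rack of small tubes, 70 x 150 mm, 47 mm high, at the back of the bench. Origin: centre of its underside.
There are look-alikes about, which are no part of the job. Leave any orange look-alike of the lamp alone. Leave any green look-alike of the cover alone.

How it is judged (in metres and radians):
On the way:
1. the cover plate lies flat and square on the rim of the rack with the tubes, let go and at rest (horizontal distance between cover and tube_rack below 0.008 m and angle between the x axis of cover and the x axis of tube_rack, either way round below 0.12 rad and z of cover in the frame of rim between -0.003 and 0.003 m and angle between cover's own z axis and vertical below 0.06 rad and linear speed of cover below 0.02 m/s and contact force between cover and the fingers below 0.1 N), for 0.3 s.
At the end, for the whole second after the job is handed in: Cover at rest on the tube rack's rim, released, centred within 8 mm, square within 0.12 rad. Lamp held still in the fingers, touching nothing else, feet 10 to 32 mm above the cover, within 10 mm of the rack's centre, along it within 0.12 rad, level within 0.09 rad (all of step 1 and horizontal distance between lamp and tube_rack below 0.01 m and angle between the x axis of lamp and the x axis of tube_rack, either way round below 0.12 rad and z of lamp in the frame of cover_top between 0.01 and 0.032 m and angle between lamp's own z axis and vertical below 0.09 rad and linear speed of lamp below 0.02 m/s and contact force between lamp and the fingers above 2 N and contact force between lamp and cover below 0.1 N and contact force between lamp and tube_rack below 0.1 N and contact force between lamp and tall_rack below 0.1 N and contact force between lamp and bottle below 0.1 N); the arm keeps its last pose, push and grip.
It fails at once if the lamp touches the cover plate or the rack with the tubes (contact force between lamp and cover above 0.5 N or contact force between lamp and tube_rack above 0.5 N).
It fails at once if the cover plate is dropped from more than about 1 cm (linear speed of cover above 0.45 m/s and contact force between cover and the fingers below 0.05 N).
It fails at once if the rack with the tubes is shifted by more than 20 mm or tipped, or the spare rack shifted by more than 30 mm (distance of tube_rack from where it was at the start of the episode above 0.02 m or angle between tube_rack's own z axis and vertical above 0.15 rad or distance of spare_rack from where it was at the start of the episode above 0.03 m).
It fails at once if a bystander is shifted by more than 20 mm or tipped (distance of any of tall_rack, bottle, small_bottle, tip_box, micro_rack from where it was at the start of the episode above 0.02 m or angle between any of tall_rack, bottle, small_bottle, tip_box, micro_rack's own z axis and vertical above 0.25 rad).
It also fails if it takes over 72 s, if anything falls off the work surface, if the arm or the gripper's body presses on something with over 40 N, if the wrist force passes 120 N, or if a joint passes its speed limit or range.

## Working session

There is one attempt and no reset: what is moved stays moved. The work goes in short steps, Python scripts to look and compute and a tool call to move; the robot and the scene stay as the last step left them, time stands still between calls to the robot, and variables do not carry over. Pictures are saved under pics/ and viewed, at most 10 in all, crops included, and the job is handed in when it is done.

Besides the shell and the picture viewer there is one more tool, called after "Request:" by a JSON object that holds its "op" and its "data", one argument or row to a line. send_rows: Moves the arm, as the interface text tells. Its arguments: {"type":"object","properties":{"series":{"type":"array"}},"required":["series"]}

```bash
ls; mkdir -p pics
python3 - <<'E'
from bench import monitor,get_image,camera_info
import cv2,numpy as np
np.set_printoptions(precision=4,suppress=True)
for n in("top","side","wrist"):
    c=camera_info(n); im=get_image(n); cv2.imwrite(f"pics/{n}0.png",im[:,:,::-1])
    print(n,np.array(c["intrinsics"]).tolist(),c["dist_coeffs"],np.array(c["R"]),c["t"])
im=np.vstack([cv2.imread("pics/top0.png")]);cv2.imwrite("pics/top0b.png",cv2.resize(im,(800,600),interpolation=cv2.INTER_CUBIC))
print(monitor.read_state())
E
```

```text
pics
top [[415.8191985468089, 0.0, 251.4012720935481], [0.0, 415.8191985468089, 194.1868815494064], [0.0, 0.0, 1.0]] [-0.0836  0.      0.      0.      0.    ] [[-0.0149 -0.9998 -0.0155]
 [-0.991   0.0168 -0.1326]
 [ 0.1329  0.0134 -0.991 ]] [   9.8868  515.5559 1272.6053]
side [[487.2181654526855, 0.0, 251.89017087565418], [0.0, 487.2181654526855, 200.32084294085726], [0.0, 0.0, 1.0]] [0.0033 0.     0.     0.     0.    ] [[ 0.999  -0.0427  0.0164]
 [-0.017  -0.6782 -0.7347]
 [ 0.0425  0.7337 -0.6782]] [-504.8658   74.7889 1364.8795]
wrist [[273.9440030698412, 0.0, 253.90298306732754], [0.0, 273.9440030698412, 189.11679030867063], [0.0, 0.0, 1.0]] [-0.0174  0.      0.      0.      0.    ] [[-0.4024 -0.9155  0.003 ]
 [-0.8785  0.3871  0.2801]
 [-0.2575  0.1101 -0.96  ]] [622.9752 -37.2769 379.2248]
{'clock': 0.15, 'joints': array([ 1.4146,  0.3854,  0.007 , -0.0003, -1.194 , -0.2586]), 'joint_vel': array([-0.0014, -0.0031,  0.0041,  0.0024,  0.0008,  0.0007]), 'joint_efforts': array([ -0.0002, -39.2679,  18.8582,   4.1886,  -0.0034,  -0.    ]), 'position': array([251.7124, 571.599 , 230.4697]), 'ee_rot': array([ 0.9786, -0.206 , -0.0001,  0.0008]), 'contact_force': array([ 0.8344,  0.3479, -0.3871]), 'wrist_torque': array([ 0.0185, -0.0152,  0.0306]), 'grasp_force': 0.0, 'gripper_width': 85.38442294931471}
```

View pics/top0b.png

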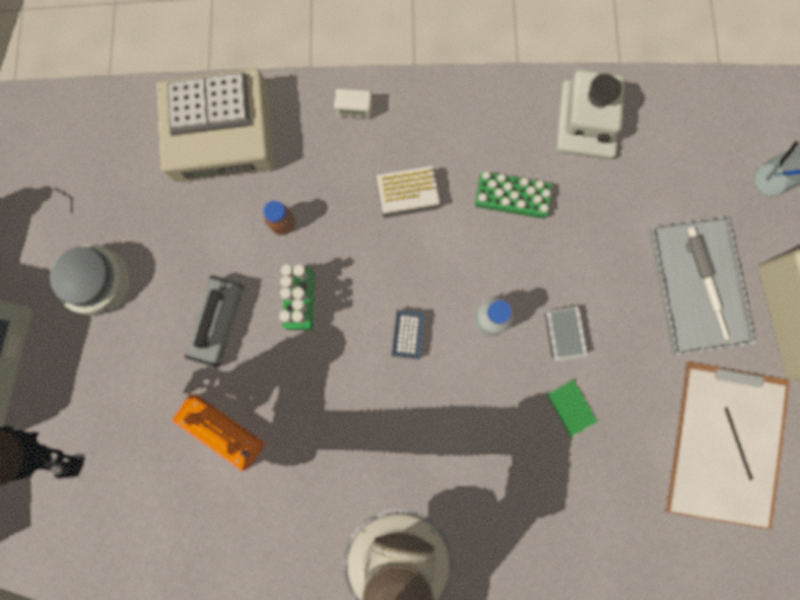

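View pics/side0.png

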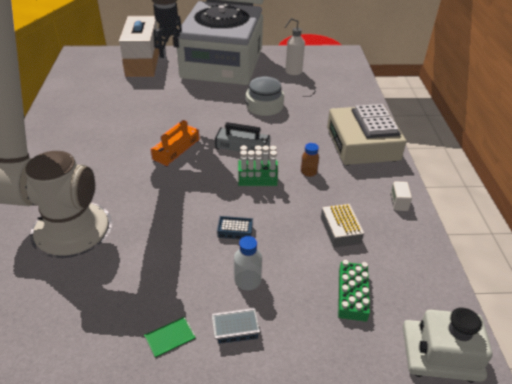

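Lookalikes, in 800x600 top-picture pixels:
- **Cover:** the clear plate with bright edges at (567,332). The green plate at (573,407) is the decoy.
- **Lamp:** the grey one at (214,320). The orange one at (218,432) is the decoy.
- **Racks:** the tube rack with white caps is at (408,333), the tall rack at (297,297) and the bottle at (495,315).

Next I'll measure these from the top view and check the choice in a close crop.

```bash
cat > h.py <<'E'
import cv2,numpy as np
from scipy.spatial.transform import Rotation as Ro
from bench import monitor,get_image,camera_info
np.set_printoptions(precision=3,suppress=True)
def cast(c,px,z):
    K,D=np.array(c["intrinsics"]),np.array(c["dist_coeffs"]);R=np.array(c["R"]);t=np.array(c["t"])
    u=cv2.undistortPoints(np.array(px,float).reshape(-1,1,2),K,D).reshape(-1,2)
    d=np.c_[u,np.ones(len(u))]@R; o=-R.T@t
    return (o+d*((z-o[2])/d[:,2])[:,None])[:,:2]
def proj(c,X):
    return cv2.projectPoints(np.array(X,float).reshape(-1,1,3),cv2.Rodrigues(np.array(c["R"]))[0],np.array(c["t"]),np.array(c["intrinsics"]),np.array(c["dist_coeffs"]))[0].reshape(-1,2)
def rect(P):
    """min-area rectangle of world points: centre, long, short, yaw of long axis"""
    (c,(w,h),_),b=(r:=cv2.minAreaRect(P.astype(np.float32))),cv2.boxPoints(r)
    e=[b[1]-b[0],b[2]-b[1]];e.sort(key=np.linalg.norm)
    y=np.arctan2(e[1][1],e[1][0]); y=(y+np.pi/2)%np.pi-np.pi/2
    return np.array(c),max(w,h),min(w,h),y
def save(im,n,roi,s):
    x0,y0,x1,y1=roi
    cv2.imwrite(f"pics/{n}.png",cv2.resize(im[y0:y1,x0:x1,::-1],None,fx=s,fy=s,interpolation=cv2.INTER_CUBIC))
def blobs(mask,amin):
    cs,_=cv2.findContours(mask.astype(np.uint8),cv2.RETR_EXTERNAL,cv2.CHAIN_APPROX_NONE)
    return [k.reshape(-1,2) for k in cs if cv2.contourArea(k)>amin]
E
python3 - <<'E'
from h import *
im=cv2.imread("pics/top0.png")[:,:,::-1].copy(); c=camera_info("top")
hsv=cv2.cvtColor(im,cv2.COLOR_RGB2HSV)
for n,p in dict(tube=(261,213),cover=(363,212),lamp=(137,205),lampo=(140,276),green=(367,260),bench=(300,250)).items(): print(n,hsv[p[1],p[0]],cast(c,[p],30)[0])
x=[(100,160,400,300)]
save(im,"crop1",(100,165,400,300),2.6)
E
```

```text
tube [ 21  25 175] [456.24  -27.465]
cover [ 47  17 137] [ 453.821 -348.101]
lamp [ 26  18 114] [487.75  365.717]
lampo [ 14 214 182] [265.088 352.501]
green [ 63 138 142] [ 304.223 -353.749]
bench [ 13  30 161] [ 339.092 -146.358]
```

View pics/crop1.png

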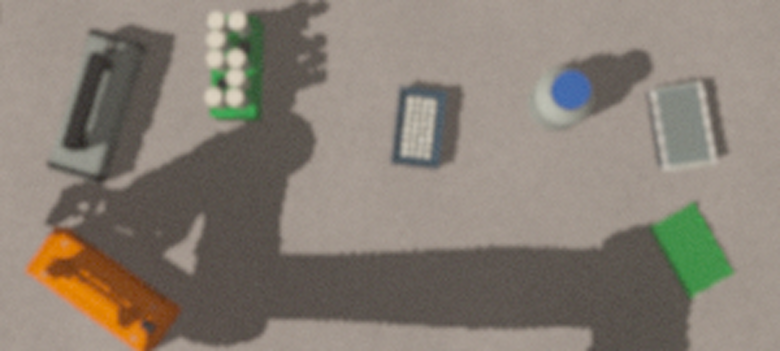

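The choice is clear. In the crop, the clear plate with bright edges is at about (685,125), the grey lamp at (97,105) and the white-capped rack at (420,125). I'll plan a fly-over to measure with the wrist camera.

```bash
cat >> h.py <<'E'
def pose():
    s=monitor.read_state(); R=Ro.from_quat(s["ee_rot"]).as_matrix()
    return s["position"],R,np.arctan2(R[1,0],R[0,0])
def plan(x,y,z,yaw,step=45,start=None,tilt=True):
    """rows (tool axes) from the present or given (x,y,z,yaw) to the target with tool down"""
    if start is None: p,_,w=pose(); start=[*p,w]
    a=np.array(start,float);b=np.array([x,y,z,yaw],float)
    d=b-a; d[3]=(d[3]+np.pi)%(2*np.pi)-np.pi
    n=int(max(1,np.ceil(np.linalg.norm(d[:3])/step),np.ceil(abs(d[3])/.13)));w=a[3]
    print("rows",n)
    for i in range(n):
        e=d/n; s=[np.cos(w)*e[0]+np.sin(w)*e[1],np.sin(w)*e[0]-np.cos(w)*e[1],-e[2]]
        print([[round(float(v),1) for v in s],[0,0,round(float(-e[3]),4)]]);w+=e[3]
E
python3 - <<'E'
from h import *
plan(470,350,235,-0.24)
plan(475,-20,260,-.1,start=[470,350,235,-.24])
E
```

```text
rows 7
[[41.3, 16.4, -0.6], [0, 0, -0.025]]
[[40.9, 17.4, -0.6], [0, 0, -0.025]]
[[40.4, 18.4, -0.6], [0, 0, -0.025]]
[[40.0, 19.4, -0.6], [0, 0, -0.025]]
[[39.5, 20.4, -0.6], [0, 0, -0.025]]
[[38.9, 21.4, -0.6], [0, 0, -0.025]]
[[38.4, 22.4, -0.6], [0, 0, -0.025]]
rows 9
[[10.3, 39.8, -2.8], [0, 0, -0.0156]]
[[9.7, 40.0, -2.8], [0, 0, -0.0156]]
[[9.1, 40.1, -2.8], [0, 0, -0.0156]]
[[8.4, 40.2, -2.8], [0, 0, -0.0156]]
[[7.8, 40.4, -2.8], [0, 0, -0.0156]]
[[7.2, 40.5, -2.8], [0, 0, -0.0156]]
[[6.6, 40.6, -2.8], [0, 0, -0.0156]]
[[5.9, 40.7, -2.8], [0, 0, -0.0156]]
[[5.3, 40.8, -2.8], [0, 0, -0.0156]]
```

Request:
{"op": "send_rows", "data": {
  "series": [
    [[41,16.5,-1],[0,0,-0.025],85],
    [[41,17.5,-1],[0,0,-0.025],85],
    [[40.5,18.5,-1],[0,0,-0.025],85],
    [[40,19.5,-1],[0,0,-0.025],85],
    [[39.5,20.5,-1],[0,0,-0.025],85],
    [[39,21.5,-1],[0,0,-0.025],85],
    [[38.5,22.5,-1],[0,0,-0.025],85],
    [[0,0,0],[0,0,0],85]
  ]
}}

```text
clock: 0.95
position: [472.8, 346.3, 238.0]
ee_rot: [0.992, -0.122, -0.0, 0.001]
contact_force: [0.3, -0.1, 0.5]
gripper_width: 85.2
grasp_force: 0.0
```

Run:
```python
from h import *
p,R,w=pose();c=camera_info("wrist");im=get_image("wrist");np.savez("pics/w1.npz",im=im,**{k:np.array(v) for k,v in c.items()})
print(p,w)
save(im,"w1",(0,0,512,384),1.5)
plan(475,-20,260,-.1)
```

```text
[472.77  346.263 238.049] -0.24541009145683898
rows 9
[[10.3, 39.6, -2.5], [0, 0, -0.016]]
[[9.6, 39.7, -2.5], [0, 0, -0.016]]
[[9.0, 39.9, -2.5], [0, 0, -0.016]]
[[8.3, 40.0, -2.5], [0, 0, -0.016]]
[[7.7, 40.1, -2.5], [0, 0, -0.016]]
[[7.1, 40.3, -2.5], [0, 0, -0.016]]
[[6.4, 40.4, -2.5], [0, 0, -0.016]]
[[5.8, 40.5, -2.5], [0, 0, -0.016]]
[[5.1, 40.5, -2.5], [0, 0, -0.016]]
```

View pics/w1.png

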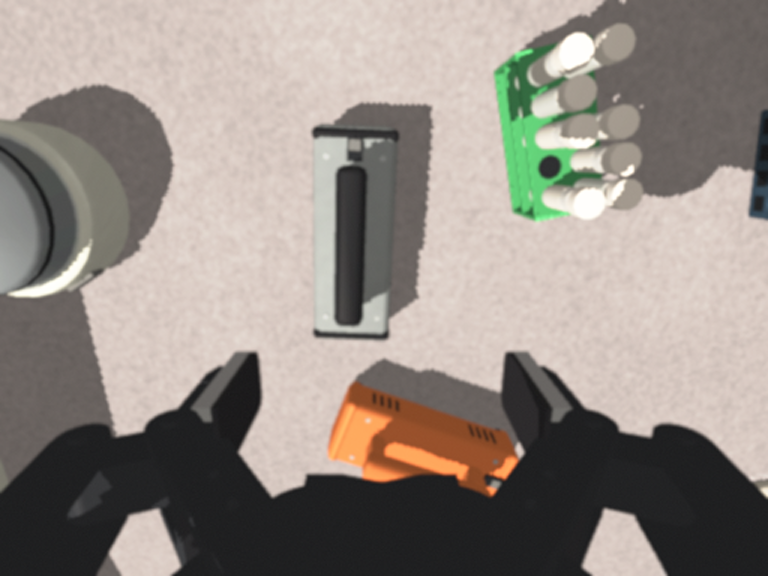

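The wrist view shows the grey lamp with its handle bar centred near (350,246) of 768x576, with the green tall rack to its right and the orange decoy below. On to the tube rack.

Request:
{"op": "send_rows", "data": {
  "series": [
    [[10,39.5,-2.5],[0,0,-0.016],85],
    [[9.5,39.5,-2.5],[0,0,-0.016],85],
    [[9,40,-2.5],[0,0,-0.016],85],
    [[8,40,-2.5],[0,0,-0.016],85],
    [[7.5,40,-2.5],[0,0,-0.016],85],
    [[7,40,-2.5],[0,0,-0.016],85],
    [[6.5,40,-2.5],[0,0,-0.016],85],
    [[0,60,0],[0,0,0],85]
  ]
}}

```text
clock: 1.8
position: [467.3, 15.2, 256.1]
ee_rot: [0.998, -0.062, 0.001, -0.0]
contact_force: [1.4, -0.2, 0.2]
gripper_width: 85.3
grasp_force: 0.0
```

Request:
{"op": "send_rows", "data": {
  "series": [
    [[0,20,0],[0,0,0],85],
    [[0,0,0],[0,0,0],85]
  ]
}}

```text
clock: 2.0
position: [463.7, -5.8, 255.8]
ee_rot: [0.998, -0.065, -0.0, -0.0]
contact_force: [-0.3, 0.5, 0.3]
gripper_width: 84.7
grasp_force: 0.0
```

Run:
```python
from h import *
d=dict(np.load("pics/w1.npz"));im=d["im"];hsv=cv2.cvtColor(im,cv2.COLOR_RGB2HSV)
h=blobs((im.max(2)<75)&(np.indices(im.shape[:2])[0]<222)&(np.indices(im.shape[:2])[0]>105),100)
for b in h: print("dark",b.mean(0),rect(cast(d,b,90)))
m=(hsv[...,1]<28)&(im.max(2)>95)
print(hsv[150,220],hsv[150,248],hsv[60,200])
p,R,w=pose();c=camera_info("wrist");im=get_image("wrist");np.savez("pics/w2.npz",im=im,**{k:np.array(v) for k,v in c.items()})
print(p,w)
save(im,"w2",(0,0,512,384),1.5)
plan(440,-345,260,.05)
```

```text
dark [233.506 162.764] (array([489.329, 363.757]), 115.11210632324219, 20.23837661743164, np.float32(-0.28375542))
dark [507.265 114.429] (array([472.357,  73.817]), 20.249174118041992, 8.33051586151123, np.float32(0.007959127))
dark [366.143 111.   ] (array([510.642, 217.513]), 12.57845687866211, 10.878423690795898, np.float32(1.3304816))
dark [ 27.19  146.511] (array([559.959, 576.172]), 89.80673217773438, 25.91435432434082, np.float32(-0.3402388))
[ 38  10 205] [40  8 99] [  9  27 216]
[463.682  -5.756 255.823] -0.13029794789675644
rows 8
[[2.5, 42.6, -0.5], [0, 0, -0.0224]]
[[1.5, 42.6, -0.5], [0, 0, -0.0224]]
[[0.6, 42.6, -0.5], [0, 0, -0.0224]]
[[-0.4, 42.6, -0.5], [0, 0, -0.0224]]
[[-1.3, 42.6, -0.5], [0, 0, -0.0224]]
[[-2.3, 42.6, -0.5], [0, 0, -0.0224]]
[[-3.2, 42.5, -0.5], [0, 0, -0.0224]]
[[-4.2, 42.4, -0.5], [0, 0, -0.0224]]
```

View pics/w2.png

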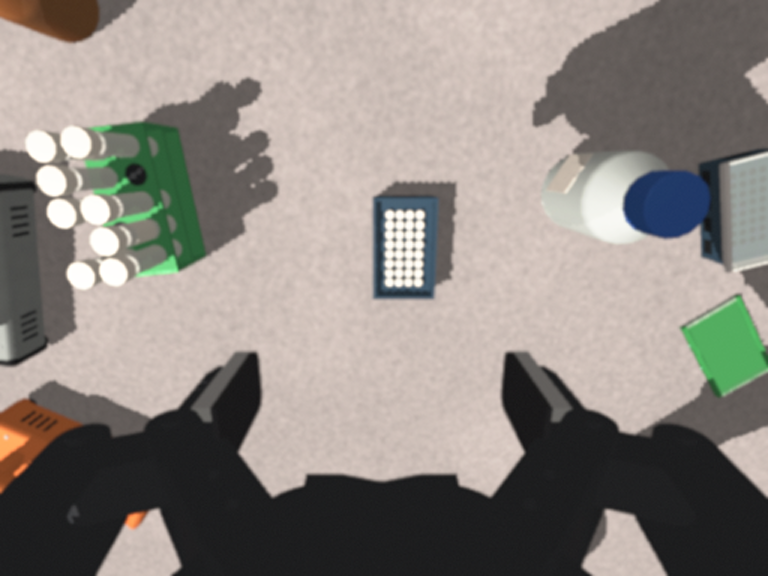

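The tube rack with white caps is centred at (405,247), the bottle cap is at (667,203), the spare rack with the cover is at the right edge at (745,210), and the green decoy is at (735,345). On to the cover.

Request:
{"op": "send_rows", "data": {
  "series": [
    [[2.5,42.5,0],[0,0,-0.0225],85],
    [[1.5,42.5,0],[0,0,-0.0225],85],
    [[0.5,42.5,0],[0,0,-0.0225],85],
    [[-0.5,42.5,0],[0,0,-0.0225],85],
    [[-1.5,42.5,0],[0,0,-0.0225],85],
    [[-2.5,42.5,0],[0,0,-0.0225],85],
    [[-3,42.5,0],[0,0,-0.0225],85],
    [[-4,42.5,0],[0,0,-0.0225],85]
  ]
}}

```text
clock: 2.85
position: [442.0, -344.4, 255.6]
ee_rot: [1.0, 0.028, 0.0, -0.0]
contact_force: [0.7, -0.2, 0.6]
gripper_width: 85.0
grasp_force: 0.0
```

Request:
{"op": "send_rows", "data": {
  "series": [
    [[0,0,0],[0,0,0],85],
    [[0,0,0],[0,0,0],85]
  ]
}}

```text
clock: 3.05
position: [441.6, -343.7, 255.0]
ee_rot: [1.0, 0.026, -0.001, -0.0]
contact_force: [-0.1, -0.0, -0.6]
gripper_width: 84.5
grasp_force: 0.0
```

Run:
```python
from h import *
p,R,w=pose();c=camera_info("wrist");im=get_image("wrist");np.savez("pics/w3.npz",im=im,**{k:np.array(v) for k,v in c.items()})
print(p,w)
save(im,"w3",(0,0,512,384),1.5)
d=dict(np.load("pics/w2.npz"));im=d["im"].astype(int)
yy,xx=np.indices(im.shape[:2]);roi=(xx>240)&(xx<300)&(yy>120)&(yy<205)
blue=(im[...,2]-im[...,0]>15)&roi
b=np.vstack(blobs(blue,20));print("rack",b.min(0),b.max(0),rect(cast(d,b,30)))
caps=(im.min(2)>190)&roi&cv2.erode(np.uint8(cv2.fillPoly(np.zeros(im.shape[:2],np.uint8),[cv2.convexHull(b)],1)),np.ones((9,9))).astype(bool)
k=np.argwhere(caps)[:,::-1];print("caps",rect(cast(d,k,27)),cast(d,[k.mean(0)],27))
```

```text
[ 441.574 -343.691  254.951] 0.05206323037806792
rack [249 131] [291 198] (array([456.542, -27.271]), 93.17082977294922, 56.714141845703125, np.float32(-0.13343787))
caps (array([455.982, -26.897]), 70.05953216552734, 34.09480285644531, np.float32(-0.12640071)) [[456.996 -26.381]]
```

View pics/w3.png

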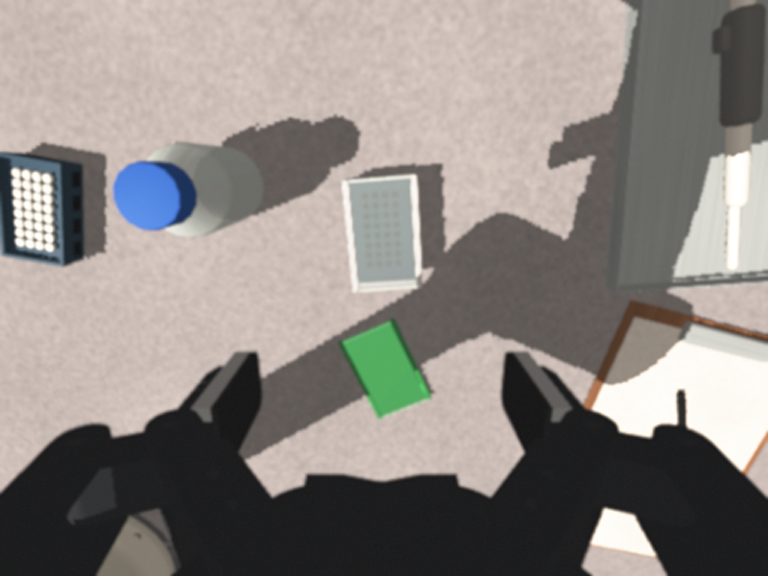

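The cover sits at (383,232) of the 768x576 picture, with the green decoy below it at (387,368).

Run:
```python
from h import *
d=dict(np.load("pics/w3.npz"));im=d["im"].astype(int)
yy,xx=np.indices(im.shape[:2]);roi=(xx>220)&(xx<290)&(yy>108)&(yy<200)
for q in[(255,155),(241,155),(276,155),(300,120),(290,130),(210,180)]: print(q,im[q[1],q[0]])
m=roi&((im[...,0]-im[...,1]<5)|(im.min(2)>222))
m=cv2.morphologyEx(np.uint8(m),cv2.MORPH_OPEN,np.ones((3,3)))
b=max(blobs(m,200),key=len);print(b.min(0),b.max(0),rect(cast(d,b,36)))
```

```text
(255, 155) [160 168 163]
(241, 155) [160 169 165]
(276, 155) [235 230 224]
(300, 120) [208 193 185]
(290, 130) [100  93  90]
(210, 180) [205 191 184]
[228 116] [279 193] (array([ 451.737, -344.454]), 101.5946273803711, 63.20253372192383, np.float32(0.12748516))
```

Run:
```python
from h import *
plan(451.5,-344.5,75,.127)
```

```text
rows 5
[[2.0, 0.4, 36.1], [0, 0, -0.0147]]
[[2.0, 0.4, 36.1], [0, 0, -0.0147]]
[[1.9, 0.4, 36.1], [0, 0, -0.0147]]
[[1.9, 0.5, 36.1], [0, 0, -0.0147]]
[[1.9, 0.5, 36.1], [0, 0, -0.0147]]
```

Request:
{"op": "send_rows", "data": {
  "series": [
    [[2,0.5,36],[0,0,-0.015],85],
    [[2,0.5,36],[0,0,-0.015],85],
    [[2,0.5,36],[0,0,-0.015],85],
    [[2,0.5,36],[0,0,-0.015],85],
    [[2,0.5,36],[0,0,-0.015],85],
    [[0,0,0],[0,0,0],85],
    [[0,0,0],[0,0,0],85]
  ]
}}

```text
clock: 3.8
position: [451.9, -344.9, 76.5]
ee_rot: [0.998, 0.065, -0.0, 0.0]
contact_force: [0.4, -1.4, 0.9]
gripper_width: 84.8
grasp_force: 0.0
```

Run:
```python
from h import *
p,R,w=pose();c=camera_info("wrist");im=get_image("wrist");np.savez("pics/w4.npz",im=im,**{k:np.array(v) for k,v in c.items()})
print(p,w)
d=c
cor=lambda X,Y,z:[[451.7+X*np.cos(.127)-Y*np.sin(.127),-344.5+X*np.sin(.127)+Y*np.cos(.127),z]for X,Y in[(X,Y),(X,-Y),(-X,-Y),(-X,Y)]]
q=im.copy();cv2.polylines(q,[np.int32(proj(c,cor(50,32,36)).round())],True,(255,0,0),1)
save(q,"w4",(0,0,512,384),1.5)
plan(451.5,-344.5,12,.127,step=10)
```

```text
[ 451.946 -344.876   76.465] 0.12968416896061982
rows 7
[[-0.1, -0.2, 9.4], [0, 0, 0.0003]]
[[-0.1, -0.2, 9.4], [0, 0, 0.0003]]
[[-0.1, -0.2, 9.4], [0, 0, 0.0003]]
[[-0.1, -0.2, 9.4], [0, 0, 0.0003]]
[[-0.1, -0.2, 9.4], [0, 0, 0.0003]]
[[-0.1, -0.2, 9.4], [0, 0, 0.0003]]
[[-0.1, -0.2, 9.4], [0, 0, 0.0003]]
```

View pics/w4.png

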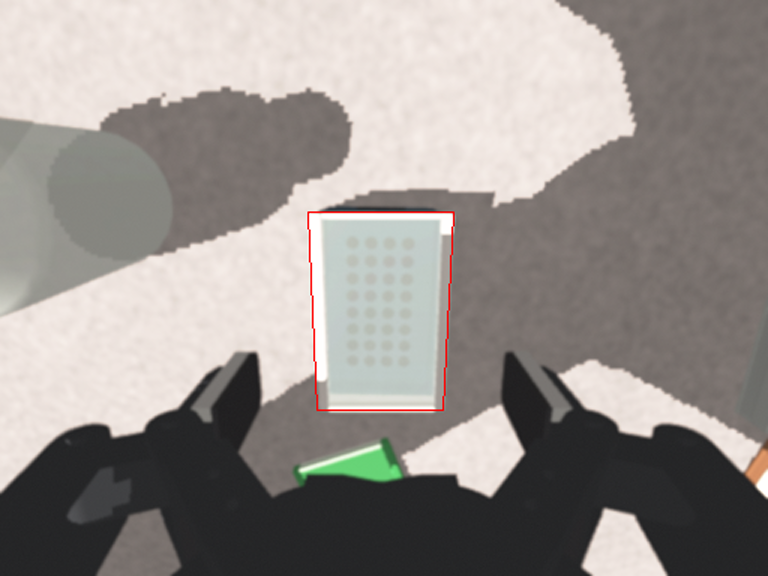

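The predicted outline fits the cover within about 1 mm, corners (309,212) to (443,410). I'll descend and grip.

Request:
{"op": "send_rows", "data": {
  "series": [
    [[0,0,13],[0,0,0],85],
    [[0,0,13],[0,0,0],85],
    [[0,0,13],[0,0,0],85],
    [[0,0,13],[0,0,0],85],
    [[0,0,12],[0,0,0],85],
    [[0,0,0],[0,0,0],85],
    [[0,0,0],[0,0,0],75],
    [[0,0,0],[0,0,0],66]
  ]
}}

```text
clock: 4.65
position: [451.4, -346.1, 12.2]
ee_rot: [0.998, 0.064, 0.0, 0.0]
contact_force: [-0.2, 0.5, 0.6]
gripper_width: 65.7
grasp_force: 0.0
```

Request:
{"op": "send_rows", "data": {
  "series": [
    [[0,0,0],[0,0,0],58],
    [[0,0,0],[0,0,0],58],
    [[0,0,0],[0,0,0],58],
    [[0,0,0],[0,0,0],58],
    [[0,0,0],[0,0,0],58]
  ]
}}

```text
clock: 5.15
position: [451.7, -346.2, 12.8]
ee_rot: [0.998, 0.064, 0.001, 0.001]
contact_force: [-1.5, 1.7, 5.0]
gripper_width: 62.3
grasp_force: 65.8
```

Request:
{"op": "send_rows", "data": {
  "series": [
    [[0,0,-5],[0,0,0],58],
    [[0,0,-10],[0,0,0],58],
    [[0,0,-20],[0,0,0],58],
    [[0,0,-30],[0,0,0],58],
    [[0,0,-40],[0,0,0],58],
    [[0,0,-45],[0,0,0],58],
    [[0,0,-35],[0,0,0],58],
    [[0,0,0],[0,0,0],58]
  ]
}}

```text
clock: 5.95
position: [453.6, -347.4, 203.5]
ee_rot: [0.998, 0.064, 0.005, 0.003]
contact_force: [-0.5, -0.1, -0.1]
gripper_width: 62.1
grasp_force: 65.6
```

Run:
```python
from h import *
p,R,w=pose();print(p,w);s=monitor.read_state();print(s["gripper_width"],s["grasp_force"],s["joints"])
c=camera_info("wrist");im=get_image("wrist");save(im,"w5",(0,0,512,384),1.3)
plan(456.3,-28.5,200,-.13)
```

```text
[ 453.598 -347.45   203.541] 0.12811127041900675
62.14560913136775 65.5786406993866 [-0.369  0.309 -0.179  0.002 -1.07   2.067]
rows 8
[[5.6, -39.3, 0.0], [0, 0, 0.0322]]
[[4.3, -39.5, 0.0], [0, 0, 0.0322]]
[[3.0, -39.6, 0.0], [0, 0, 0.0322]]
[[1.7, -39.7, 0.0], [0, 0, 0.0322]]
[[0.5, -39.7, 0.0], [0, 0, 0.0322]]
[[-0.8, -39.7, 0.0], [0, 0, 0.0322]]
[[-2.1, -39.7, 0.0], [0, 0, 0.0322]]
[[-3.4, -39.6, 0.0], [0, 0, 0.0322]]
```

View pics/w5.png

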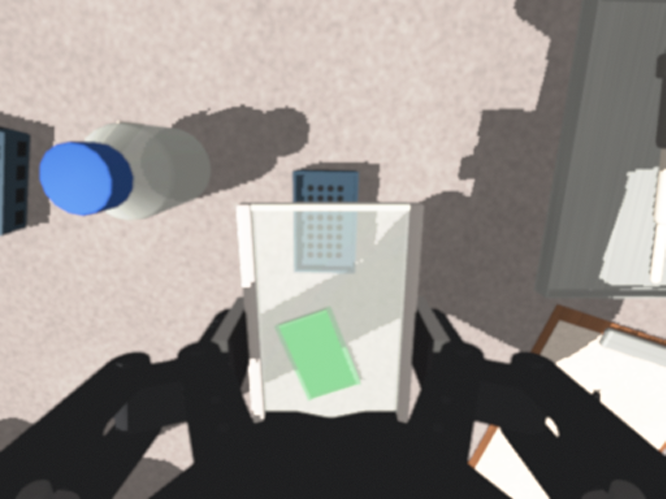

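The cover is held square between the fingers, front edge from (238,204) to (423,206) of 666x499. The spare rack is still standing at (325,222). I'll carry the cover to the tube rack.

Request:
{"op": "send_rows", "data": {
  "series": [
    [[5.5,-39.5,0],[0,0,0.032],58],
    [[4.5,-39.5,0],[0,0,0.032],58],
    [[3,-39.5,0],[0,0,0.032],58],
    [[1.5,-39.5,0],[0,0,0.032],58],
    [[0.5,-39.5,0],[0,0,0.032],58],
    [[-1,-39.5,0],[0,0,0.032],58],
    [[-2,-39.5,0],[0,0,0.032],58],
    [[-3.5,-39.5,0],[0,0,0.032],58]
  ]
}}

```text
clock: 6.8
position: [453.3, -27.5, 195.7]
ee_rot: [0.998, -0.065, -0.001, 0.0]
contact_force: [1.2, 0.8, -1.0]
gripper_width: 62.6
grasp_force: 65.6
```

Request:
{"op": "send_rows", "data": {
  "series": [
    [[0,0,0],[0,0,0],58],
    [[0,0,0],[0,0,0],58]
  ]
}}

```text
clock: 7.0
position: [453.7, -28.3, 195.9]
ee_rot: [0.998, -0.063, -0.001, 0.0]
contact_force: [-0.7, -0.8, -0.6]
gripper_width: 62.4
grasp_force: 65.7
```

Run:
```python
from h import *
p,R,w=pose();print(p,R,w)
c=camera_info("wrist");im=get_image("wrist");cv2.imwrite("pics/w6.png",im[:,:,::-1])
# front edge of cover in the tool frame (top face)
C=R.T@(-np.array(c["R"]).T@c["t"]-p)
P=cast(c,[(238/1.3,204/1.3),(423/1.3,206/1.3)],p[2]+23)
for q in P: print("front",R.T@(np.r_[q,p[2]+23]-p))
# rack seen past the cover: front corners
j=im.astype(int);m=(j[...,2]-j[...,0]>10);m[250:]=0
for b in blobs(m,60): print(b.min(0),b.max(0),rect(cast(c,b,30)))
plan(456.4,-27.2,75,-.13,step=30)
```

```text
[453.726 -28.279 195.9  ] [[ 0.992 -0.126 -0.002]
 [-0.126 -0.992 -0.   ]
 [-0.002  0.001 -1.   ]] -0.12661415396534728
front [ 49.805 -30.64  -23.14 ]
front [ 49.158  31.834 -23.096]
[469 211] [511 249] (array([ 335.708, -312.68 ]), 53.817264556884766, 52.12153244018555, np.float32(0.14255917))
[234 163] [276 208] (array([437.021, -27.805]), 54.80768585205078, 48.55260467529297, np.float32(-0.13679874))
[226 128] [278 155] (array([488.279, -31.286]), 57.63679504394531, 29.913976669311523, np.float32(1.4448711))
[429  99] [511 181] (array([ 450.823, -276.91 ]), 102.28331756591797, 91.61848449707031, np.float32(0.13206434))
[ 0 69] [ 95 190] (array([529.713, 197.981]), 132.61973571777344, 94.68476104736328, np.float32(-0.024695039))
rows 5
[[0.5, -0.4, 24.2], [0, 0, 0.0004]]
[[0.5, -0.4, 24.2], [0, 0, 0.0004]]
[[0.5, -0.4, 24.2], [0, 0, 0.0004]]
[[0.5, -0.4, 24.2], [0, 0, 0.0004]]
[[0.5, -0.4, 24.2], [0, 0, 0.0004]]
```

View pics/w6.png

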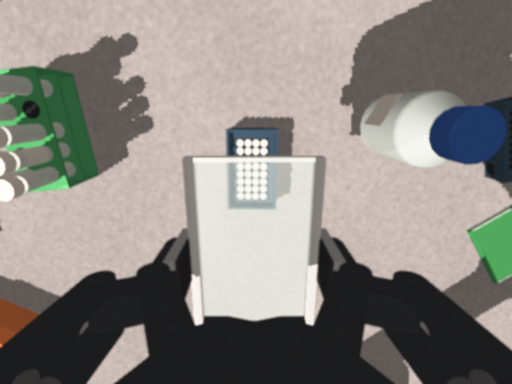

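The cover's front edge spans (185,158) to (325,158) and is centred in the hand. The rack with caps is below it at (252,168), matching my estimate of (456.4, -27.1). I'll lower it.

Request:
{"op": "send_rows", "data": {
  "series": [
    [[1,0,25],[0,0,0],58],
    [[0.5,-0.5,30],[0,0,0],58],
    [[0.5,-0.5,30],[0,0,0],58],
    [[0.5,0,30],[0,0,0],58],
    [[0.5,0,30],[0,0,0],58],
    [[0,0,15],[0,0,0],58],
    [[0,0,0],[0,0,0],58],
    [[0,0,0],[0,0,0],58]
  ]
}}

```text
clock: 7.85
position: [457.8, -29.3, 36.8]
ee_rot: [0.998, -0.065, -0.0, 0.0]
contact_force: [0.1, -0.4, 0.3]
gripper_width: 62.1
grasp_force: 65.7
```

Run:
```python
from h import *
p,R,w=pose();print(p,R,w)
plan(456.8,-27.2,p[2],-.13)
```

```text
[457.814 -29.264  36.815] [[ 0.992 -0.13  -0.001]
 [-0.13  -0.992 -0.   ]
 [-0.001  0.001 -1.   ]] -0.1302036160133906
rows 1
[[-1.3, -1.9, -0.0], [0, 0, -0.0002]]
```

Request:
{"op": "send_rows", "data": {
  "series": [
    [[-1.5,-2,6],[0,0,0],58],
    [[0,0,6],[0,0,0],58],
    [[0,0,4],[0,0,0],58],
    [[0,0,3],[0,0,0],58],
    [[0,0,2],[0,0,0],58],
    [[0,0,0],[0,0,0],58],
    [[0,0,0],[0,0,0],58]
  ]
}}

```text
clock: 8.55
position: [456.6, -26.0, 15.8]
ee_rot: [0.998, -0.064, 0.0, -0.0]
contact_force: [-0.4, 1.1, -1.5]
gripper_width: 62.3
grasp_force: 65.7
```

Request:
{"op": "send_rows", "data": {
  "series": [
    [[0,1,1],[0,0,0],58],
    [[0,0,1],[0,0,0],58],
    [[0,0,0.5],[0,0,0],58],
    [[0,0,0],[0,0,0],58],
    [[0,0,0],[0,0,0],58]
  ]
}}

```text
clock: 9.05
position: [456.4, -27.1, 13.3]
ee_rot: [0.998, -0.064, 0.0, 0.0]
contact_force: [-0.2, 0.0, -1.4]
gripper_width: 62.6
grasp_force: 65.7
```

Request:
{"op": "send_rows", "data": {
  "series": [
    [[0,0,0.5],[0,0,0],58],
    [[0,0,0.5],[0,0,0],58],
    [[0,0,0],[0,0,0],58]
  ]
}}

```text
clock: 9.35
position: [456.5, -27.1, 12.8]
ee_rot: [0.998, -0.064, 0.0, 0.0]
contact_force: [-1.0, 0.3, 4.8]
gripper_width: 62.3
grasp_force: 66.2
```

Request:
{"op": "send_rows", "data": {
  "series": [
    [[0,0,0.5],[0,0,0],58],
    [[0,0,0.0],[0,0,0],58]
  ]
}}

```text
clock: 9.55
position: [456.5, -27.1, 12.8]
ee_rot: [0.998, -0.064, 0.0, 0.0]
contact_force: [-3.4, 0.3, 8.6]
gripper_width: 62.1
grasp_force: 66.6
```

Contact made. I'll open slowly and retreat upward.

Request:
{"op": "send_rows", "data": {
  "series": [
    [[0,0,0],[0,0,0],64],
    [[0,0,0],[0,0,0],67],
    [[0,0,0],[0,0,0],72],
    [[0,0,0],[0,0,0],80],
    [[0,0,0],[0,0,0],85],
    [[0,0,0],[0,0,0],85],
    [[0,0,0],[0,0,0],85]
  ]
}}

```text
clock: 10.25
position: [456.4, -27.1, 11.8]
ee_rot: [0.998, -0.064, -0.0, 0.0]
contact_force: [0.4, 0.3, -0.5]
gripper_width: 84.8
grasp_force: 0.0
```

Request:
{"op": "send_rows", "data": {
  "series": [
    [[0,0,-10],[0,0,0],85],
    [[0,0,-20],[0,0,0],85],
    [[0,0,-40],[0,0,0],85],
    [[0,0,-45],[0,0,0],85],
    [[0,0,-45],[0,0,0],85],
    [[0,0,-45],[0,0,0],85],
    [[0,0,0],[0,0,0],85],
    [[0,0,0],[0,0,0],85]
  ]
}}

```text
clock: 11.05
position: [456.5, -26.9, 218.5]
ee_rot: [0.998, -0.064, 0.002, -0.001]
contact_force: [-0.8, 0.1, -0.8]
gripper_width: 85.0
grasp_force: 0.0
```

```bash
cat > chk.py <<'E'
from h import *
import sys
p,R,w=pose();print(p,w)
c=camera_info("wrist");im=get_image("wrist")
def cor(X,Y,z,x0=456.4,y0=-27.1,a=-.13): return [[x0+X*u*np.cos(a)-Y*v*np.sin(a),y0+X*u*np.sin(a)+Y*v*np.cos(a),z]for u,v in[(1,1),(1,-1),(-1,-1),(-1,1)]]
E
python3 - <<'E'
from chk import *
q=proj(c,cor(65,45,36));x0,y0=np.int32(q.min(0));x1,y1=np.int32(q.max(0))
j=im.astype(int);m=np.zeros(im.shape[:2],bool);m[y0:y1,x0:x1]=((j[...,0]-j[...,1]<5)|(j.min(2)>222))[y0:y1,x0:x1]
m=cv2.morphologyEx(np.uint8(m),cv2.MORPH_OPEN,np.ones((3,3)))
b=max(blobs(m,200),key=len);print("cover",rect(cast(c,b,36)))
o=im.copy();cv2.polylines(o,[np.int32(proj(c,cor(50,32,36)).round())],True,(255,0,0),1)
y0=max(y0-20,0);save(o,"w7",(x0-30,y0,x1+30,y1+20),4)
plan(489,364,180,-.284,step=42)
E
```

```text
[456.502 -26.909 218.469] -0.12896000206195257
cover (array([457.211, -27.05 ]), 99.74951171875, 63.130611419677734, np.float32(-0.12654316))
rows 10
[[-1.7, -39.2, 3.7], [0, 0, 0.0155]]
[[-2.3, -39.2, 3.7], [0, 0, 0.0155]]
[[-2.9, -39.1, 3.7], [0, 0, 0.0155]]
[[-3.6, -39.1, 3.7], [0, 0, 0.0155]]
[[-4.2, -39.0, 3.7], [0, 0, 0.0155]]
[[-4.8, -39.0, 3.7], [0, 0, 0.0155]]
[[-5.4, -38.9, 3.7], [0, 0, 0.0155]]
[[-6.0, -38.8, 3.7], [0, 0, 0.0155]]
[[-6.6, -38.7, 3.7], [0, 0, 0.0155]]
[[-7.2, -38.6, 3.7], [0, 0, 0.0155]]
```

View pics/w7.png

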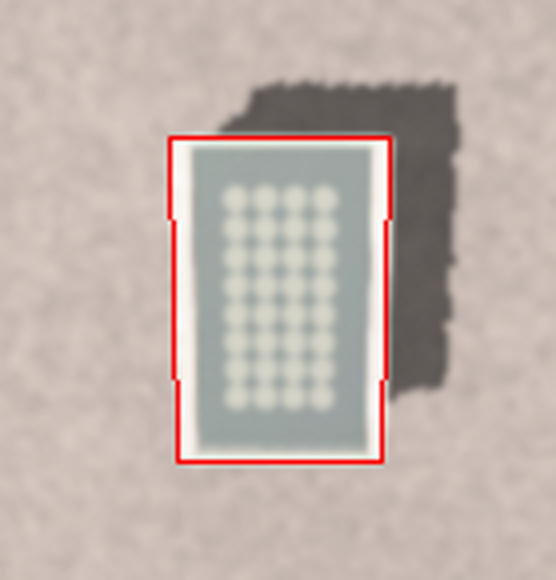

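The cover lies flat and square on the tube rack, its outline matching the predicted red box, with the caps visible at (280,297) beneath it. It measures (457.2, -27.0) with yaw -0.127. Now the lamp.

Request:
{"op": "send_rows", "data": {
  "series": [
    [[-2,-39,0],[0,0,0.0155],85],
    [[-2.5,-39,0],[0,0,0.0155],85],
    [[-3,-39,0],[0,0,0.0155],85],
    [[-3.5,-39,0],[0,0,0.0155],85],
    [[-4,-39,0],[0,0,0.0155],85],
    [[-5,-39,0],[0,0,0.0155],85],
    [[-5.5,-39,0],[0,0,0.0155],85],
    [[-6,-39,0],[0,0,0.0155],85]
  ]
}}

```text
clock: 11.9
position: [481.3, 286.5, 214.8]
ee_rot: [0.992, -0.126, -0.001, 0.002]
contact_force: [0.9, 0.4, 0.1]
gripper_width: 85.3
grasp_force: 0.0
```

Request:
{"op": "send_rows", "data": {
  "series": [
    [[-6.5,-38.5,0],[0,0,0.0155],85],
    [[-7,-38.5,0],[0,0,0.0155],85],
    [[0,0,20],[0,0,0],85],
    [[0,0,20],[0,0,0],85],
    [[0,0,20],[0,0,0],85],
    [[0,0,0],[0,0,0],85],
    [[0,0,0],[0,0,0],85]
  ]
}}

```text
clock: 12.6
position: [488.8, 363.0, 155.7]
ee_rot: [0.99, -0.141, -0.001, 0.001]
contact_force: [-0.4, -0.2, 0.1]
gripper_width: 85.2
grasp_force: 0.0
```

Run:
```python
from chk import *
cv2.imwrite("pics/w8.png",im[:,:,::-1])
q=proj(c,cor(70,18,90,489.3,363.8,-.284));x0,y0=np.int32(q.min(0));x1,y1=np.int32(q.max(0));print(x0,y0,x1,y1)
m=np.zeros(im.shape[:2],np.uint8);m[y0:y1,x0:x1]=(im.max(2)<75)[y0:y1,x0:x1]
for b in blobs(m,100): print(b.min(0),b.max(0),rect(cast(c,b,85)))
# housing top at z=48
q=proj(c,cor(105,50,48,489.3,363.8,-.284));x0,y0=np.int32(q.min(0));x1,y1=np.int32(q.max(0));y1=min(y1,225)
j=im.astype(int);m[:]=0;m[y0:y1,x0:x1]=((j[...,0]-j[...,1]<4))[y0:y1,x0:x1]
m=cv2.morphologyEx(m,cv2.MORPH_OPEN,np.ones((3,3)))
for b in blobs(m,300): print("grey",b.min(0),b.max(0),rect(cast(c,b,48)))
plan(489.3,363.8,150,-.284)
```

```text
[488.784 362.955 155.702] -0.2835923102724263
226 108 276 275
[226 126] [275 266] (array([486.755, 365.555]), 120.74569702148438, 43.30201721191406, np.float32(-0.2851168))
grey [214  88] [288 224] (array([512.579, 357.878]), 126.70826721191406, 64.36772918701172, np.float32(-0.28755295))
rows 1
[[-0.1, -0.3, 6.8], [0, 0, 0.0004]]
```

Run:
```python
from h import *
im=cv2.imread("pics/w8.png");c=camera_info("wrist")
g=im.max(2)
print("row170",g[170,205:300]); print("col248",g[80:285,248][::2])
for t in(30,40,50,60):
    m=np.zeros(g.shape,np.uint8);m[108:275,226:277]=g[108:275,226:277]<t
    b=max(blobs(m,50),key=len,default=None)
    if b is not None: print(t,b.min(0),b.max(0),rect(cast(c,b,90)))
d=dict(np.load("pics/w1.npz"));im=d["im"].astype(int)  # housing in first view
g=im.max(2);print("w1 col",g[75:235,220][::2]);print("w1 row",g[160,200:290])
```

```text
row170 [224 222 222 222 223 225 225 224 224 222 218 206 203 209 211 210 209 210
 210 211 210 210 209 208 208 208 210 208 209 209 197 157  98  58  51  56
  59  62  66  66  64  62  61  58  57  57  56  54  54  53  50  49  46  44
  40  36  33  34  56  83 100 104 104 104 104 103 103 103 103 102 103 103
 102 104 102 101  99  98  95  95  99 104 106 108 109 111 111 111 111 110
 110 109 109 108 108]
col248 [108 108 107 108 105 116  68  47  54  50  91 160 169 169 168 143  66  58
  57  63 136 132  99  52  31  42  54  59  60  60  60  60  61  61  61  61
  60  60  60  61  61  60  60  60  60  58  60  59  59  60  59  60  60  59
  60  59  60  61  60  60  60  61  61  61  61  61  62  62  61  60  60  62
  61  62  62  61  62  63  62  62  62  62  64  64  63  64  63  63  65  64
  64  61  51  56 162 220 221 223 220 217 219 221 224]
30 [257 129] [262 159] (array([530.468, 345.883]), 22.81421661376953, 3.604702949523926, np.float32(-0.23890269))
40 [241 127] [262 262] (array([488.791, 358.108]), 114.26365661621094, 15.360804557800293, np.float32(-0.1659714))
50 [239 127] [263 265] (array([487.842, 362.328]), 
[... 184 characters left out ...]
l [218 219 219 211 139  75  47  65 146 204 205 207 208 206 207 205 202 201
 202 202 204 202 200 201 202 204 206 206 205 203 202 203 204 205 204 203
 204 205 206 205 205 208 207 208 210 209 208 207 207 208 209 211 211 210
 209 210 212 209 207 207 208 208 209 208 209 209 209 207 210 210 210 211
 204 125  55 149 217 220 214 209]
w1 row [216 215 216 219 220 220 219 212 202 196 199 204 207 208 208 208 207 208
 207 208 206 201 177 129  77  52  55  64  66  65  62  59  55  53  52  50
  50  48  42  39  35  31  43  68  88  98 100 100 100 100 100 100 101 101
 100 100  99  98  96  93  91  92  97 103 105 106 106 105 106 105 106 105
 106 106 108 107 107 107 109 107 109 124 162 199 215 219 219 219 220 220]
```

Run:
```python
from h import *
c=camera_info("wrist");p,R,w=pose()
for q,z in(((249.5,170),83),((236.5,170),82),((262.5,170),82)): print(R.T@(np.r_[cast(c,[q],z)[0],z]-p))
d=dict(np.load("pics/w1.npz"))
for q in((223.2,160),(242.8,160)):print("w1",R.T@(np.r_[cast(d,[q],82)[0],82]-p))
# final pose for lamp
print(p,w)
```

```text
[22.913 -2.839 73.85 ]
[ 22.692 -13.374  74.843]
[22.701  7.667 74.857]
w1 [  3.885 -12.376  74.839]
w1 [ 4.712  9.179 74.854]
[489.279 363.456 156.847] -0.2835959933629784
```

Request:
{"op": "send_rows", "data": {
  "series": [
    [[-0.5,-2,20],[0,0,0],85],
    [[0,0,20],[0,0,0],85],
    [[0,0,20],[0,0,0],85],
    [[0,0,16],[0,0,0],85],
    [[0,0,12],[0,0,0],85],
    [[0,0,6],[0,0,0],85],
    [[0,0,0],[0,0,0],70],
    [[0,0,0],[0,0,0],50]
  ]
}}

```text
clock: 13.45
position: [489.6, 366.0, 63.7]
ee_rot: [0.99, -0.141, 0.001, -0.001]
contact_force: [-1.3, 0.2, -0.2]
gripper_width: 58.6
grasp_force: 0.0
```

Request:
{"op": "send_rows", "data": {
  "series": [
    [[0,0,0],[0,0,0],30],
    [[0,0,0],[0,0,0],24],
    [[0,0,0],[0,0,0],16],
    [[0,0,0],[0,0,0],16],
    [[0,0,0],[0,0,0],16],
    [[0,0,0],[0,0,0],16],
    [[0,0,0],[0,0,0],16]
  ]
}}

```text
clock: 14.15
position: [489.5, 366.1, 63.6]
ee_rot: [0.99, -0.141, 0.001, -0.001]
contact_force: [-1.0, 1.3, 4.6]
gripper_width: 21.5
grasp_force: 60.2
```

Request:
{"op": "send_rows", "data": {
  "series": [
    [[0,0,-5],[0,0,0],16],
    [[0,0,-10],[0,0,0],16],
    [[0,0,-20],[0,0,0],16],
    [[0,0,-30],[0,0,0],16],
    [[0,0,-30],[0,0,0],16],
    [[0,0,-35],[0,0,0],16],
    [[0,0,-35],[0,0,0],16],
    [[0,0,0],[0,0,0],16]
  ]
}}

```text
clock: 14.95
position: [491.2, 367.0, 233.7]
ee_rot: [0.99, -0.141, 0.003, -0.004]
contact_force: [1.3, 1.0, -2.2]
gripper_width: 21.4
grasp_force: 59.2
```

Run:
```python
from h import *
s=monitor.read_state();print(s["gripper_width"],s["grasp_force"],s["contact_force"],s["wrist_torque"],pose())
plan(456.5,-27,232,-.13,step=40)
```

```text
21.380505875250915 59.219579100608826 [ 1.321  0.967 -2.193] [ 0.139 -0.121  0.01 ] (array([491.151, 367.019, 233.747]), array([[ 0.96 , -0.279,  0.008],
       [-0.279, -0.96 ,  0.007],
       [ 0.006, -0.009, -1.   ]]), np.float64(-0.2832739481496833))
rows 10
[[7.7, 38.8, 0.2], [0, 0, -0.0153]]
[[7.1, 38.9, 0.2], [0, 0, -0.0153]]
[[6.5, 39.0, 0.2], [0, 0, -0.0153]]
[[5.9, 39.1, 0.2], [0, 0, -0.0153]]
[[5.3, 39.2, 0.2], [0, 0, -0.0153]]
[[4.7, 39.3, 0.2], [0, 0, -0.0153]]
[[4.1, 39.3, 0.2], [0, 0, -0.0153]]
[[3.5, 39.4, 0.2], [0, 0, -0.0153]]
[[2.9, 39.4, 0.2], [0, 0, -0.0153]]
[[2.3, 39.5, 0.2], [0, 0, -0.0153]]
```

Request:
{"op": "send_rows", "data": {
  "series": [
    [[8,39,0],[0,0,-0.0155],16],
    [[7,39,0],[0,0,-0.0155],16],
    [[6.5,39,0],[0,0,-0.0155],16],
    [[6,39,0],[0,0,-0.0155],16],
    [[5.5,39,0],[0,0,-0.0155],16],
    [[4.5,39,0],[0,0,-0.0155],16],
    [[4,39.5,0],[0,0,-0.0155],16],
    [[3.5,39.5,0],[0,0,-0.0155],16]
  ]
}}

```text
clock: 15.75
position: [459.9, 48.4, 226.4]
ee_rot: [0.997, -0.08, -0.002, 0.0]
contact_force: [0.5, -0.5, -3.0]
gripper_width: 21.1
grasp_force: 59.7
```

Request:
{"op": "send_rows", "data": {
  "series": [
    [[3,39.5,0],[0,0,-0.0155],16],
    [[2.5,39.5,0],[0,0,-0.0155],16],
    [[0,0,0],[0,0,0],16],
    [[0,0,0],[0,0,0],16]
  ]
}}

```text
clock: 16.15
position: [454.0, -29.6, 226.7]
ee_rot: [0.998, -0.066, -0.001, 0.0]
contact_force: [0.2, -0.4, -4.1]
gripper_width: 20.7
grasp_force: 60.3
```

Run:
```python
from chk import *
cv2.imwrite("pics/w9.png",im[:,:,::-1])
s=monitor.read_state();print(s["gripper_width"],s["grasp_force"],s["contact_force"],s["wrist_torque"],R)
# predicted housing outline (top, 48 mm above feet; feet at tool z=+63.6) in the tool frame
T=lambda X:(R@np.array(X,float).T).T+p
print("pred top corners",proj(c,T([[90,-33,15.6],[90,33,15.6],[-90,33,15.6],[-90,-33,15.6]])),"bar ends",proj(c,T([[60,0,-25],[60,-11,-20],[60,11,-20]])))
g=im.max(2);print("row110",g[110,150:350:2]);
for x in(225,240,254,270,285): print("col",x,g[40:170:2,x])
plan(456.5,-27,140,-.13,step=30)
```

```text
[453.984 -29.581 226.677] -0.13161189246967508
20.921613194877285 60.255703926086426 [-0.151  0.425 -3.635] [ 0.066 -0.04   0.009] [[ 0.991 -0.131 -0.002]
 [-0.131 -0.991  0.   ]
 [-0.002  0.    -1.   ]]
pred top corners [[191.379  70.202]
 [314.804  70.316]
 [298.872 340.589]
 [207.337 340.589]] bar ends [[252.914 133.629]
 [227.877 132.642]
 [278.007 132.677]]
row110 [128 131 167 238 245 245 245 247 245 244 245 246 245 245 245 245 245 242
 242 240 241 243 245 242 230 236 235 234 234 234 234 234 234 234 235 234
 234 234 233 233 233 232 232 232 226 159 117  68  76  92  91  92  93  91
  92  92  75  65 115 122 123 123 122 122 122 121 121 119 119 119 119 120
 119 119 120 121 121 119 116 112 131 225 239 243 243 211 131 125 128 129
 128 127 127 126 123 125 127 126 126 126]
col 225 [240 238 239 240 239 239 241 240 238 237 240 241 238 240 243 243 241 242
 174 152 117  47  55  61  68  74  83 195 231 231 231 232 232 233 233 233
 233 234 233 232 232 230 230 230 230 231 232 232 230 231 232 233 232 232
 232 230 230 230 231 231 232 232 233 233 233]
col 240 [236 233 235 239 240 238 234 235 239 241
[... 449 characters left out ...]
35
  35  35  36  37  37  38  36  38  36  38  37]
col 270 [240 240 240 238 239 240 240 241 240 239 239 240 241 239 238 238 241 241
 171 143  92  34  37  40  37  34  41  99 119 120 122 121 122 123 123 123
 122 121 121 122 121 120 120 119 119 120 120 120 116  78  32  30  34  33
  33  34  35  36  34  35  34  34  35  35  34]
col 285 [242 243 242 240 239 240 243 245 244 242 240 239 240 240 239 238 239 240
 177 112  80  36  36  40  37  34  40  98 119 120 119 119 120 119 120 120
 120 119 119 120 121 120 120 121 120 120 120 120 120 120 119 119 119 120
 119 119 120 119 119 119 120 120 120 120 119]
rows 3
[[0.6, -0.7, 29.0], [0, 0, 0.0]]
[[0.6, -0.7, 29.0], [0, 0, 0.0]]
[[0.6, -0.7, 29.0], [0, 0, 0.0]]
```

Run:
```python
from h import *
# lamp-frame features from w1 (lamp on bench, level): rows on the column of the lamp
d=dict(np.load("pics/w1.npz"));g=d["im"].max(2)
a=-.284;u=np.array([np.cos(a),np.sin(a)]);n=np.array([-np.sin(a),np.cos(a)])
print("w1 col233",list(enumerate(g[78:120,233],78)))
for q,z in(((220,83),48),((220,222),48),((220,91),48),((209,100),48),((264,100),48)):
    v=cast(d,[q],z)[0]-[489.5,366.1];print("w1",q,v@u,v@n)
from chk import *
T=lambda X:(R@np.array(X,float).T).T+p
for x,z in((90,15.6),(88,15.6),(86,15.6),(84,15.6),(82,15.6)):print(x,proj(c,T([[x,0,z]])))
g=im.max(2)
for r in (100,120,140):
    q=cast(c,[(199.5,r),(310.5,r)],p[2]-15.6);print([R.T@(np.r_[k,p[2]-15.6]-p) for k in q])
print(g[100,185:330:1])
```

```text
w1 col233 [(78, np.uint8(107)), (79, np.uint8(107)), (80, np.uint8(106)), (81, np.uint8(105)), (82, np.uint8(104)), (83, np.uint8(106)), (84, np.uint8(109)), (85, np.uint8(98)), (86, np.uint8(66)), (87, np.uint8(46)), (88, np.uint8(49)), (89, np.uint8(54)), (90, np.uint8(58)), (91, np.uint8(67)), (92, np.uint8(100)), (93, np.uint8(135)), (94, np.uint8(149)), (95, np.uint8(154)), (96, np.uint8(156)), (97, np.uint8(156)), (98, np.uint8(153)), (99, np.uint8(138)), (100, np.uint8(106)), (101, np.uint8(72)), (102, np.uint8(61)), (103, np.uint8(58)), (104, np.uint8(59)), (105, np.uint8(63)), (106, np.uint8(91)), (107, np.uint8(139)), (108, np.uint8(164)), (109, np.uint8(143)), (110, np.uint8(91)), (111, np.uint8(45)), (112, np.uint8(34)), (113, np.uint8(42)), (114, np.uint8(47)), (115, np.uint8(53)), (116, np.uint8(57)), (117, np.uint8(57)), (118, np.uint8(57)), (119, np.uint8(57))]
w1 (220, 83) 86.68089525638321 17.700228225341213
w1 (220, 222) -84.10058241658639 16.800767378979113
w1 (220, 91) 78.05110109513387 17.64518673562712
w1 (209, 100) 67.71029855684397 30.29766347272038
w1 (264, 
[... 303 characters left out ...]
.473]), array([64.151, 32.122, 15.482])]
[array([ 53.003, -30.608,  15.495]), array([53.05 , 32.761, 15.503])]
[244 243 242 241 242 243 243 244 245 245 243 235 227 230 235 236 236 235
 235 233 233 233 232 232 233 233 233 234 234 234 234 235 234 234 234 234
 233 233 232 232 232 231 232 231 231 230 230 229 230 231 231 231 231 231
 231 231 231 224 178 115  88  95 100 101 100 100 102 100 101 101 101 100
 100 101 102 100  97  84  64  62  86 109 118 122 121 122 121 121 122 121
 121 121 119 120 120 119 119 120 119 120 119 119 119 120 120 121 122 120
 120 120 120 120 119 120 119 120 120 119 120 118 117 117 113 112 109 112
 157 223 239 241 240 240 241 240 234 206 159 132 126 126 127 128 130 129
 128]
```

Request:
{"op": "send_rows", "data": {
  "series": [
    [[0.5,-0.5,25],[0,0,0],16],
    [[0.5,-0.5,25],[0,0,0],16],
    [[0.5,-0.5,20],[0,0,0],16],
    [[0.5,0,15],[0,0,0],16],
    [[0,0,6],[0,0,0],16],
    [[0,0,0],[0,0,0],16],
    [[0,0,0],[0,0,0],16]
  ]
}}

```text
clock: 16.95
position: [458.0, -26.8, 137.4]
ee_rot: [0.998, -0.064, 0.001, -0.0]
contact_force: [0.4, -0.3, -2.9]
gripper_width: 21.1
grasp_force: 60.1
```

Run:
```python
from h import *
p,R,w=pose();print(p,R)
plan(456.2,-27,121,-.13,step=30)
# side view: housing long edges vs level prediction
c=camera_info("side");im=get_image("side");cv2.imwrite("pics/s2.png",im[:,:,::-1])
f=p[2]-63.6
T=lambda X:np.array([p+R@np.array([x,y,63.6-z]) for x,y,z in X])
print("pred housing top near/right edge corners",proj(c,T([[85,33,48],[-85,33,48],[85,-33,48],[-85,-33,48]])))
print("bar ends",proj(c,T([[60,0,80],[-60,0,80]])))
g=im.max(2);q=proj(c,T([[60,0,80],[-60,0,80]]))
x0,y0=np.int32(q.min(0)-12);x1,y1=np.int32(q.max(0)+12);print(x0,y0,x1,y1);print(g[y0:y1,x0:x1:2])
```

```text
[458.05  -26.786 137.44 ] [[ 0.992 -0.127  0.001]
 [-0.127 -0.992  0.   ]
 [ 0.001 -0.    -1.   ]]
rows 1
[[-1.8, 0.4, 16.4], [0, 0, 0.0024]]
pred housing top near/right edge corners [[266.564 209.551]
 [201.087 204.994]
 [268.111 192.535]
 [205.04  188.26 ]]
bar ends [[258.138 191.118]
 [212.003 187.994]]
200 175 270 203
[[161 159 158 159 160 156 157 160 161 158 161 160 159 134  53  42  53  47
   32  30  45  94 100  86  91 100  97  81  94 100  88  77  77  76  78]
 [160 161 159 160 159 157 159 161 160 159 161 158 159 135  51  41  51  47
   33  35  44  90  95  81  86  94  90  79  88  95  81  78  76  75  76]
 [159 159 159 160 160 160 159 158 159 160 159 156 159 137  51  41  53  45
   35  30  45  77  83  79  78  84  81  79  79  84  78  77  78  76  78]
 [160 158 160 160 159 159 159 158 157 159 159 157 158 137  52  43  53  46
   34  30  43  76  81  79  80  83  79  82  80  80  79  79  81  80  79]
 [158 158 160 160 160 158 156 156 158 159 159 159 159 136  53  43  52  44
   34  32  46  76  79  78  77  77  78  77  78  80  77  75  77  77  78]
 [157 159 160 159 159 159 157 158 160 159 158 159 1
[... 2584 characters left out ...]
 129  49  27  56 120 151 153 152 150 120  63  48
   53  99 128 129 130 126  95  79  34  28  67 124 131 132 131  71  73]
 [149  83 118 153 151 153 133  56  32  55  97 147 150 149 148 134 104  81
   64  82  93  90  91  90  75  65  30  27  52  84  97 103 116  66  71]
 [146  73 123 152 153 152 142  71  46  63  85 131 134 132 133 139 138 107
   72  73  73  72  72  71  71  62  32  30  49  60  55  67  85  52  71]
 [140  70 128 152 153 152 149  95  65  69  77  92  93  94  93 118 133 105
   73  71  72  72  71  70  72  64  32  23  52  58  34  48  56  45  71]
 [127  72 135 153 154 154 153 115  72  73  73  74  75  74  74  85  95  83
   72  70  71  71  70  71  70  64  36  36  58  59  42  47  43  44  68]]
```

The side view shows the bar slope at 0.068, equal to the level prediction, so the lamp is level. Final descent.

Request:
{"op": "send_rows", "data": {
  "series": [
    [[-1,0,6],[0,0,0],16],
    [[-1,0.5,6],[0,0,0],16],
    [[0,0,4],[0,0,0],16],
    [[0,0,0],[0,0,0],16],
    [[0,0,0],[0,0,0],16],
    [[0,0,0],[0,0,0],16]
  ]
}}

```text
clock: 17.6
position: [455.5, -27.6, 121.0]
ee_rot: [0.998, -0.064, 0.0, -0.0]
contact_force: [-0.6, -0.8, -3.4]
gripper_width: 21.1
grasp_force: 60.2
```

Run:
```python
from h import *
p,R,w=pose();s=monitor.read_state();print(p,R,w,s["grasp_force"],s["contact_force"],abs(s["joint_vel"]).max())
plan(456.2,-27,121,-.13,step=30)
```

```text
[455.542 -27.602 120.966] [[ 0.992 -0.128  0.   ]
 [-0.128 -0.992  0.   ]
 [ 0.    -0.    -1.   ]] -0.12875925520233467 60.2341103553772 [-0.642 -0.834 -3.425] 0.0023722754112552296
rows 1
[[0.6, -0.7, -0.0], [0, 0, 0.0012]]
```

```bash
python3 -c "
from bench import job_done
print(job_done())"
```

```text
the job is handed in; nothing more can be done
None
```

I've handed the job in. The cover is on the tube rack, about 1 mm off centre and square. The lamp is held still and level about 21 mm above it, within about 1 mm of the rack's centre. These are my own measurements, as the hand-in returned no verdict.

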